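# Gauge the depth of the wide slot in a fixture plate

### The job

Take the depth of the widest slot in the clamped steel plate with the sprung depth gauge: first slide the cut sheet blank off that slot without lifting it, and leave it lying flat on the plate. Enter the probe in the slot, press the gauge gently down until its base sits flat on the plate on both sides of the slot, keep it there for a moment, then stand it upright across the channel of its wooden rest with the drag pointer still showing that depth. Do not shift the vee block that stands on the plate or the oil can.

Things in the scene. Friction and masses are not known exactly. Their poses are not given: they have to be found in the camera images.
- plate: fixture plate of bright steel, 160 (its x) x 220 (its y) x 34 mm thick, fixed to the table, turned any way; origin at the centre of its underside. Three closed slots, each 70 mm long along x about x = 0: 20 mm wide at y = +50 mm (to be gauged), 14 mm at y = -10, 9 mm at y = -55. Toe clamps 53 mm high, 16 x 36 mm, at corners x, y = +72, +114 and -72, -114 mm.
- slot_mouth (a point): centre of the widest slot's mouth, level with the plate's top (34 mm above the table); axes as the plate's
- slot_floor (a point): centre of the floor of the widest slot; that slot is between 9 and 17 mm deep, different from job to job (the others 8 mm)
- blank: loose cut sheet of dark steel, about 0.2 kg, 100 (its x) x 86 (its y) x 5 mm, over the widest slot within 0.25 rad of the plate's axes; origin at the centre of its underside. A window 50 (x) x 58 mm (y) in its middle, too small for the gauge's base; end rails 14 mm wide at y = -36 and +36; side bars 8 mm wide at x = +-29 and +-46. Free plate to slide it to: the plate's -y side.
- gauge: loose depth gauge, about 0.25 kg, upright in its rest; origin at the centre of its base's underside, z up. Steel base bar 70 (y) x 18 (x) x 10 mm; aluminium barrel 24 (y) x 22 mm (x) from 10 to 90 mm up, cap to 95 mm. Under the middle a sprung 5 mm probe (1 N at rest, 6 N pushed right in). To gauge, the bar lies across the slot: gauge y along plate y.
- barrel_mid (a point): point on the gauge's axis 68 mm above the underside of its base, a good height to hold the barrel, by its flat sides that face along y (24 mm apart). The drag pointer stands 4 mm out of the +x face: keep off that face.
- probe_tip (a point): tip of the gauge's probe; 24 mm below the underside of the base when free
- pointer (a joint): drag pointer: the furthest the probe has been pushed in, 0 (as at the start) to 0.024 m. The probe carries it up and it stays there (1 N of friction). Depth gauged = 24 mm minus this, so pushing the probe in further on anything but the slot's floor spoils the reading.
- rest: fixed wooden gauge rest, 70 (x) x 96 mm (y), top 46 mm above the table; origin at the centre of its underside. A channel 30 mm wide runs along x at y = 0, its floor 12 mm above the table; the gauge stands with its bar across it (gauge y along rest y, either way round) and its probe hanging in it.
- vee_block: bystander: loose steel vee block 36 (x) x 40 (y) x 32 mm high, 0.25 kg, standing on the plate about plate x = +54, y = -86 mm, nearly square to it; origin at the centre of its underside; not to be shifted
- oil_can: bystander: round can, 52 mm across and 95 mm high, standing between plate and rest; origin at the centre of its underside; not to be shifted
Mind the look-alikes: they are no part of the job. Leave any orange look-alike of the rest alone. Several things have the shape of the blank; the one meant has the colours described above.

How it is judged:
On the way:
1. the probe is in the widest slot and the gauge's base sits flat on the plate, kept there for 0.3 s (x of probe_tip in the frame of plate between -0.034 and 0.034 m and y of probe_tip in the frame of plate between 0.04 and 0.06 m and z of gauge in the frame of plate between 0.0325 and 0.0352 m and angle between gauge's own z axis and vertical below 0.04 rad), for 0.3 s.
At the end, for the whole second after the job is handed in: The gauge stands upright, still and released on its rest, within 13 mm of the channel's middle and 30 mm along it, its drag pointer within 1.5 mm of the widest slot's true depth; the blank lies flat and still on the plate; vee block and oil can are where they were (((z of slot_floor in the frame of plate between 0.016 and 0.017 m and value of joint pointer between 0.0045 and 0.0085 m) or (z of slot_floor in the frame of plate between 0.017 and 0.018 m and value of joint pointer between 0.0055 and 0.0095 m) or (z of slot_floor in the frame of plate between 0.018 and 0.019 m and value of joint pointer between 0.0065 and 0.0105 m) or (z of slot_floor in the frame of plate between 0.019 and 0.02 m and value of joint pointer between 0.0075 and 0.0115 m) or (z of slot_floor in the frame of plate between 0.02 and 0.021 m and value of joint pointer between 0.0085 and 0.0125 m) or (z of slot_floor in the frame of plate between 0.021 and 0.022 m and value of joint pointer between 0.0095 and 0.0135 m) or (z of slot_floor in the frame of plate between 0.022 and 0.023 m and value of joint pointer between 0.0105 and 0.0145 m) or (z of slot_floor in the frame of plate between 0.023 and 0.024 m and value of joint pointer between 0.0115 and 0.0155 m) or (z of slot_floor in the frame of plate between 0.024 and 0.025 m and value of joint pointer between 0.0125 and 0.0165 m) or (z of slot_floor in the frame of plate between 0.025 and 0.026 m and value of joint pointer between 0.0135 and 0.0175 m)) and z of gauge in the frame of rest between 0.044 and 0.049 m and x of gauge in the frame of rest between -0.03 and 0.03 m and y of gauge in the frame of rest between -0.013 and 0.013 m and angle between gauge's own z axis and vertical below 0.06 rad and linear speed of each of gauge, blank below 0.02 m/s and z of blank in the frame of plate between 0.0325 and 0.036 m and angle between blank's own z axis and vertical below 0.05 rad); the robot touches nothing.
It fails at once if the blank is lifted more than 20 mm off the plate or drops off it (z of blank in the frame of plate above 0.054 m or z of blank in the frame of plate below 0.025 m).
It fails at once if the gauge is pressed on the plate with more than 45 N (contact force between gauge and plate above 45 N).
It fails at once if the vee block is shifted by more than 8 mm (distance of vee_block from where it was at the start of the episode above 0.008 m).
It fails at once if the oil can is shifted by more than 15 mm (distance of oil_can from where it was at the start of the episode above 0.015 m).
It also fails if it takes over 72 s, if anything falls off the work surface, if the arm or the gripper's body presses on something with over 40 N, if the wrist force passes 120 N, or if a joint passes its speed limit or range.

### The arm

A 6-joint arm with a two-finger parallel gripper is mounted at the origin on the work surface. World frame = base frame: x ahead of the robot, y to its left, z up, the work surface at z = 0. Lengths are in m, angles in rad, forces in N, time in s.
With the tool pointing down it reaches from about 0.375 to 0.925 m from the base axis. Payload 5.7 kg.
Tool frame: the origin (TCP) lies on the centre line of the jaws, within the pads' length; the fingertips stand 19 mm ahead of it and the grasp point (between the pads) is the TCP (robot.tip_reach is the x of the fingertips in the tool frame, in m); x points along the fingers, y is the direction in which the jaws open and shut, and the axes are right-handed (so a half turn about x gives the same grasp; the last joint's range is limited). The gripper opens to 85 mm and grips with 20 to 120 N. Pads are 22 mm wide; open, the fingers measure 114 mm over their backs; the gripper's body (76 mm by 85 mm) begins 54 mm behind the grasp point. The pads swing forward as they close: fully open they stand 13 mm farther back than shut.
Start: joints at [-1.37, 0.359, 1.51, -0, 1.272, -0.115], TCP at [0.186, -0.57, 0.25] pointing down, gripper open.
Joint ranges: [-2.97, 2.97], [-1.01, 2.36], [0.21, 2.38], [-0.96, 4.11], [0.2, 2.71], [-2.98, 2.98]. Speed limits (rad/s): [2.39, 2.39, 3.14, 3.14, 3.14, 3.14].

### API

Orientations are given as a unit quaternion [x, y, z, w].
In Python, from cell import robot gives the robot as it stands. Calls block until the motion is done:
- robot.reach(position, orientation): joint-space move of the TCP to a pose.
- robot.servo_line(position, rotation=None, max_speed=0.15, until_force=None): straight line of the TCP; rotation=None keeps the orientation; max_speed is the mean speed in m/s. With until_force (N) it stops when the force on the tool has changed by that much, and returns True; else False.
- robot.set_joints(angles): joint-space move.
- robot.release() and robot.gripper_close(strength=None): open the fingers fully, or close them until they stop; strength is the grip in N (None keeps the last).
- robot.hold(seconds).
- robot.solve_ik(position, orientation): joint angles nearest the present ones, or None.
- robot.read_state(): the state.
- robot.camera(name): name is "scene" or "top"; returns a dict with "image" (480x640x3 uint8, blue, green, red), "fx", "fy", "cx", "cy" (pixels), "k1" (the pictures are not rectified: a ray, as slopes to the right and down, at radius r is drawn at 1 + k1 r^2 times it, then the intrinsics apply), "world_from_camera" (4x4, takes a point from camera to world coordinates). Camera axes: x right, y down, z forward; pixel columns grow to the right and rows downward; lengths in m; the calibration is good to about 2 mm. A picture is of the moment at which its call begins. There is no depth.
A pose or a line that the arm cannot do raises robot.IKError and nothing moves.
- robot.hand_in(): hands the job in, once; it reports no verdict.
The state is a dict: "time": time; "qpos": joint angles; "dq": joint speeds; "effort": joint torques, N m; "ee_pos": TCP position; "ee_rot": TCP orientation; "force": force on the tool from outside, world axes, zero at the start; "moment": the same for the moment, N m; "grip_width": finger opening in m.
Only numpy, scipy, OpenCV 4.12 (cv2) and the standard library are available. Lean on these libraries where they do the work, as an engineer would, in place of code of your own. Each camera call takes 0.05 s, during which the arm holds its last target.

## Working session

There is one attempt and no reset: what is moved stays moved. The work goes in short steps, each a Python script; the robot and the scene stay as the last script left them, time stands still between calls to the robot, and variables do not carry over. Pictures are saved under pics/ and viewed, and the job is handed in when it is done.

```bash
ls; mkdir -p pics; python3 - <<'E'
from cell import robot
import cv2
for n in("scene","top"):
    c=robot.camera(n); cv2.imwrite(f"pics/{n}0.png",c["image"]); print(n,c["fx"],c["fy"],c["cx"],c["cy"],c["k1"]); print(c["world_from_camera"])
s=robot.read_state(); print(s["time"],s["ee_pos"],s["ee_rot"],s["force"],robot.tip_reach)
E
```

```text
pics
scene 447.18522569405667 447.18522569405667 313.5000126952051 240.86221792444914 -0.0022670163953387146
[[ 0.5178366   0.54979378 -0.65541747  1.17175363]
 [ 0.85547607 -0.33498084  0.39490318 -0.50002718]
 [-0.00243699 -0.76518928 -0.64380076  0.74025616]
 [ 0.          0.          0.          1.        ]]
top 615.8871338480326 615.8871338480326 331.4301335587786 244.38212926135574 0.023085660714025614
[[ 0.02722377 -0.9965692   0.07815815  0.46739266]
 [-0.99955833 -0.02807056 -0.00975602 -0.09349355]
 [ 0.01191649 -0.07785804 -0.99689324  1.16429712]
 [ 0.          0.          0.          1.        ]]
0.1 [ 0.18622437 -0.56974822  0.2495119 ] [-0.69828216 -0.11179083  0.69833806 -0.11058387] [ 0.67715004  0.45950333 -0.23781603] 0.019
```

View pics/top0.png

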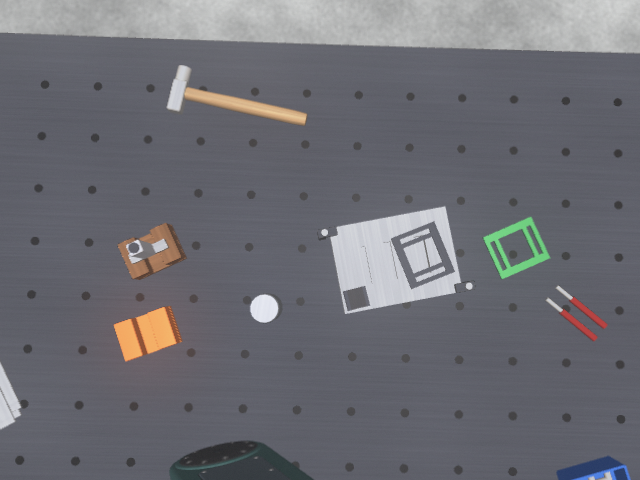

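View pics/scene0.png

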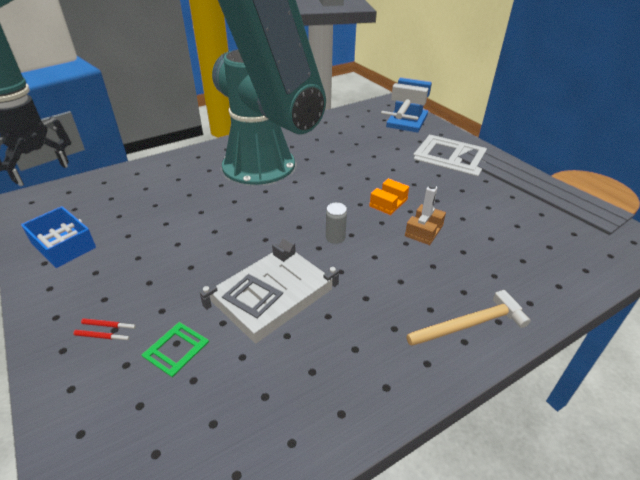

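The top view shows the plate at about (395,260), with the dark blank over its right end at (422,253). The vee block is at (356,298), the can at (264,308), the rest with the gauge at (150,250), and the orange look-alike at (147,333). I'll zoom in next.

```bash
python3 - <<'E'
import cv2
t=cv2.imread("pics/top0.png"); s=cv2.imread("pics/scene0.png")
cv2.imwrite("pics/z1.png",cv2.resize(t[195:325,310:480],None,fx=4.6,fy=4.6,interpolation=cv2.INTER_CUBIC))
cv2.imwrite("pics/z2.png",cv2.resize(t[215:290,105:195],None,fx=7,fy=7,interpolation=cv2.INTER_CUBIC))
cv2.imwrite("pics/z3.png",cv2.resize(s[165:345,190:460],None,fx=2.9,fy=2.9,interpolation=cv2.INTER_CUBIC))
E
```

```text
(no output)
```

View pics/z1.png

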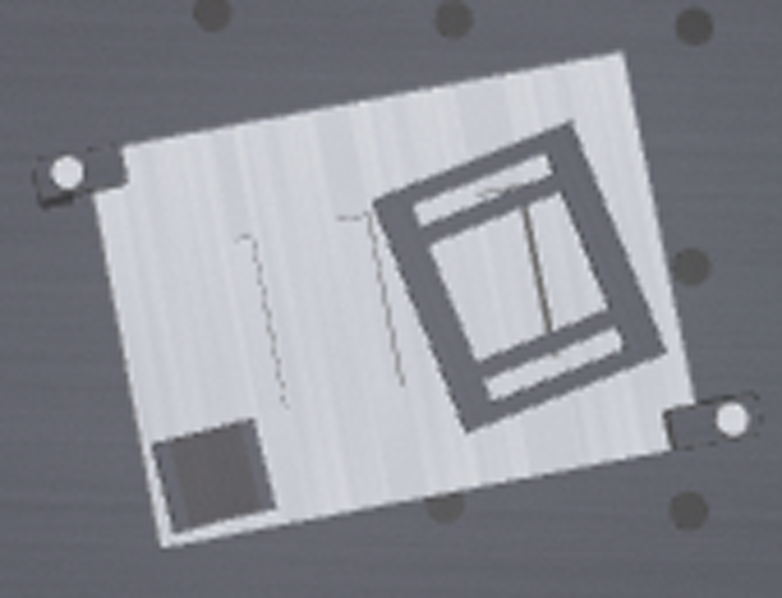

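View pics/z2.png

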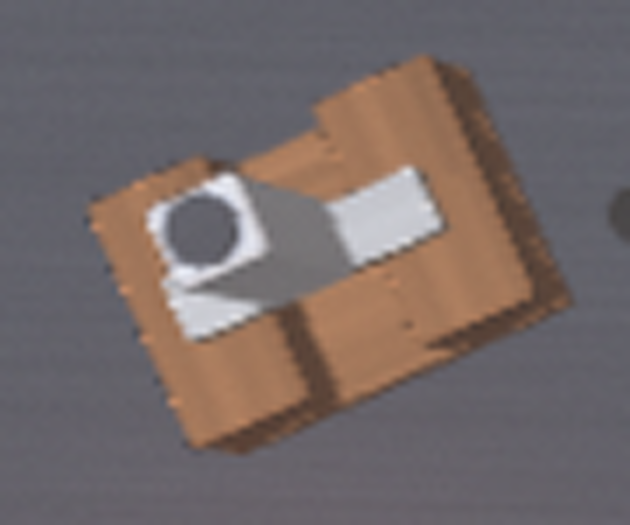

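View pics/z3.png

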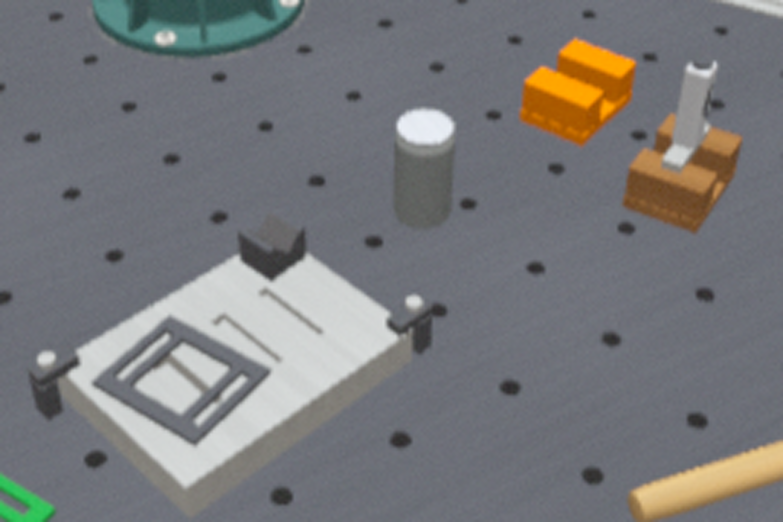

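Closer up, the blank is turned about 0.2 rad on the plate, and the vee block is near the lower-left corner. That matches plate +y pointing right and +x pointing down in the image. The gauge stands across the brown rest. Next I'll measure corners with masks and cast rays at the right heights.

```bash
cat > h.py <<'E'
import numpy as np, cv2
from scipy.spatial.transform import Rotation as R
def K(c): return np.array([[c["fx"],0,c["cx"]],[0,c["fy"],c["cy"]],[0,0,1]])
def ray(c,px,z):
    u=cv2.undistortPoints(np.array(px,float).reshape(-1,1,2),K(c),np.array([c["k1"],0,0,0,0])).reshape(-1,2)
    d=np.c_[u,np.ones(len(u))]@c["world_from_camera"][:3,:3].T; o=c["world_from_camera"][:3,3]
    return o+d*((z-o[2])/d[:,2])[:,None]
def proj(c,P):
    T=np.linalg.inv(c["world_from_camera"])
    return cv2.projectPoints(np.array(P,float).reshape(-1,1,3),cv2.Rodrigues(T[:3,:3])[0],T[:3,3],K(c),np.array([c["k1"],0,0,0,0]))[0].reshape(-1,2)
def rectpts(c,cnt,z):   # min area rect in the world plane of the contour
    w=ray(c,cnt.reshape(-1,2)+0.0,z)[:,:2]
    (cx,cy),(a,b),th=cv2.minAreaRect((w*1000).astype(np.float32))
    return cx/1000,cy/1000,a,b,th
def quat(ang): # tool down, jaw axis (tool y) along world angle ang
    y=np.array([np.cos(ang),np.sin(ang),0]);x=np.array([0,0,-1.]);z=np.cross(x,y)
    return R.from_matrix(np.c_[x,y,z]).as_quat()
E
python3 - <<'E'
from h import *
from cell import robot
c=robot.camera("top"); im=c["image"]; hsv=cv2.cvtColor(im,cv2.COLOR_BGR2HSV)
g=cv2.cvtColor(im,cv2.COLOR_BGR2GRAY)
print("gray: plate",g[290,400],"blank",im[264,402],g[264,402],"table",im[330,380],g[330,380],"vee",im[298,356],"rest",im[265,135],hsv[265,135],"bar",im[245,160])
roi=np.zeros_like(g); roi[200:320,315:480]=255
def big(m,name,z,n=2):
    cs,_=cv2.findContours(m,cv2.RETR_EXTERNAL,cv2.CHAIN_APPROX_NONE)
    for k in sorted(cs,key=cv2.contourArea)[::-1][:n]:
        print(name,cv2.contourArea(k),cv2.boundingRect(k),np.round(rectpts(c,k,z),4))
    return sorted(cs,key=cv2.contourArea)[-1]
pm=((g>150)&(roi>0)).astype(np.uint8)*255
pc=big(pm,"plate",.034)
# dark inside plate hull
hull=np.zeros_like(g); cv2.fillPoly(hull,[cv2.convexHull(pc)],255); hull=cv2.erode(hull,np.ones((3,3)))
dm=((g<145)&(hull>0)).astype(np.uint8)*255
big(dm,"blank/vee z.039",.039,3)
big(dm,"vee z.066",.066,3)
rm=((hsv[...,0]<14)&(hsv[...,1]>90)).astype(np.uint8)*255; rm[:, 200:]=0; rm[300:]=0
big(rm,"rest",.046)
bm=((g>150)).astype(np.uint8)*255; bm[:, 200:]=0; bm[290:]=0;bm[:215]=0
big(bm,"bar",.056,3)
o=np.hstack([cv2.resize(x[200:330,310:480],None,fx=2.3,fy=2.3) for x in(pm,dm)]); cv2.imwrite("pics/m1.png",o)
o=np.hstack([cv2.resize(x[200:330,90:200],None,fx=3.4,fy=3.4) for x in(rm,bm)]); cv2.imwrite("pics/m2.png",o)
E
```

```text
gray: plate 202 blank [118 110 109] 111 table [108 100  98] 100 vee [101  97  98] rest [ 94 125 170] [ 12 114 170] bar [208 202 200]
plate 10098.5 (330, 206, 131, 108) [  0.5317  -0.2223 160.6023 220.6822  12.3635]
plate 28.5 (321, 229, 7, 7) [ 0.5785 -0.0902 11.1125 11.0629  1.6247]
blank/vee z.039 2436.5 (391, 222, 64, 67) [ 0.5412 -0.2711 98.8715 86.5198 23.3809]
blank/vee z.039 421.5 (343, 286, 27, 25) [ 0.4591 -0.1514 36.4966 41.5912 15.5002]
blank/vee z.039 9.5 (454, 283, 5, 7) [ 0.4871 -0.3323  5.6771 12.3102 64.1858]
vee z.066 2436.5 (391, 222, 64, 67) [ 0.5394 -0.2669 96.4992 84.4438 23.3809]
vee z.066 421.5 (343, 286, 27, 25) [ 0.4593 -0.15   35.6208 40.5932 15.5002]
vee z.066 9.5 (454, 283, 5, 7) [ 0.4866 -0.3266  5.5409 12.0148 64.1855]
rest 1428.0 (118, 223, 68, 56) [  0.5338   0.2213  74.9179 102.5772  26.3614]
bar 115.5 (152, 239, 16, 14) [ 0.5438  0.2048 17.8431 23.8025 28.671 ]
bar 107.5 (126, 240, 17, 23) [ 0.5321  0.2475 36.9707 27.3811 21.1438]
```

View pics/m1.png

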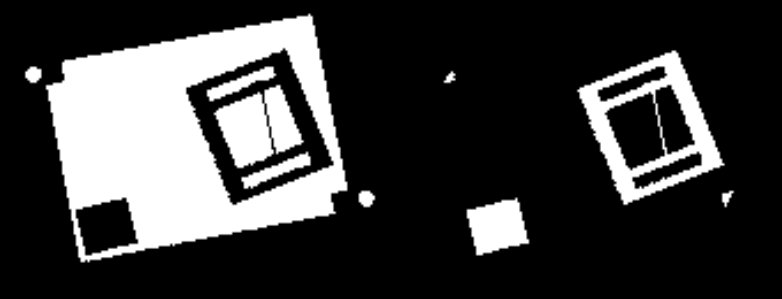

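View pics/m2.png

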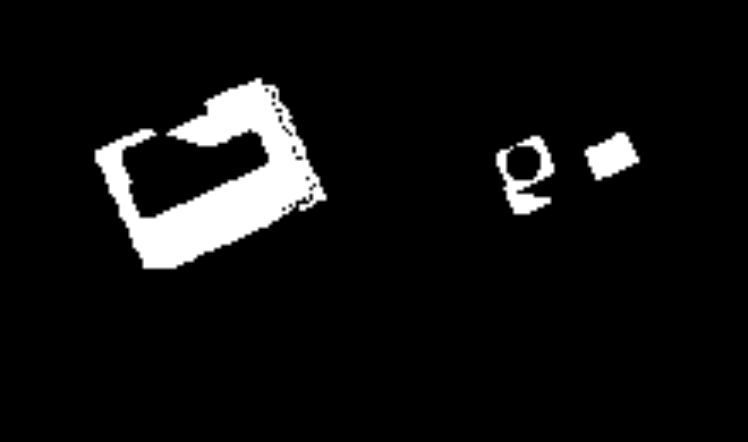

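Plate, blank and vee sizes match what they should be. For the gauge and rest I'll use the corners seen in the zoomed picture.

```bash
python3 - <<'E'
from h import *
from cell import robot
c=robot.camera("top"); s=robot.camera("scene"); 
f=lambda l:[((u+.5)/7-.5+105,(v+.5)/7-.5+215) for u,v in l]
rest=ray(c,f([(90,205),(432,55),(535,295),(195,447)]),.046)
print("rest",rest[:,:2].round(4).tolist(),rest.mean(0).round(4),np.linalg.norm(np.diff(rest,axis=0),axis=1).round(4))
d=rest[1]-rest[0]+rest[2]-rest[3]; print("long dir",np.degrees(np.arctan2(d[1],d[0])))
bar=ray(c,f([(410,165),(445,225),(195,340)]),.056); 
print("bar",np.linalg.norm(np.diff(bar,axis=0),axis=1).round(4),"ctr",((bar[0]+bar[2])/2).round(4)); d=bar[1]-bar[2]; print(np.degrees(np.arctan2(d[1],d[0])))
cap=ray(c,f([(150,215),(235,172),(270,245),(185,290)]),.141); 
print("cap",cap.mean(0).round(4),np.linalg.norm(np.diff(cap,axis=0),axis=1).round(4)); print("dot",ray(c,f([(202,230)]),.141))
d=cap[1]-cap[0]+cap[2]-cap[3]; print(np.degrees(np.arctan2(d[1],d[0])))
# overlay predicted in scene
im=s["image"].copy()
def box(ctr,ang,sx,sy,z,im,cam,col):
    a=np.array([np.cos(ang),np.sin(ang)]);b=np.array([-a[1],a[0]])
    P=[[*(np.array(ctr)+i*sx/2*a+j*sy/2*b),z] for i,j in((1,1),(1,-1),(-1,-1),(-1,1))]
    cv2.polylines(im,[(proj(cam,P)*16).round().astype(np.int32)],True,col,1,cv2.LINE_AA,4)
D=np.radians
print(cv2.minAreaRect(np.array([0,0,1,0,1,1],np.float32).reshape(-1,2)))
for cam,name in((s,"scene"),(c,"top")):
    im=cam["image"].copy()
    box((.5317,-.2223),D(-167.6),.16,.22,.034,im,cam,(0,0,255))
    box((.5412,-.2711),D(-156.6),.10,.086,.039,im,cam,(0,255,255))
    box(rest.mean(0)[:2],D(23.5),.07,.096,.046,im,cam,(255,0,0)) if 0 else None
    g=((bar[0]+bar[2])/2)[:2]; a=np.arctan2(*(bar[1]-bar[2])[1::-1])-np.pi/2
    box(g,a,.018,.07,.056,im,cam,(0,0,255)); box(g,a,.022,.024,.141,im,cam,(0,255,0)); box(rest.mean(0)[:2],a,.07,.096,.046,im,cam,(255,0,0))
    q=im[165:345,190:460] if name=="scene" else im[200:330,105:480]
    cv2.imwrite(f"pics/o_{name}.png",cv2.resize(q,None,fx=2.9 if name=="scene" else 2.1,fy=2.9 if name=="scene" else 2.1,interpolation=cv2.INTER_CUBIC))
E
```

```text
rest [[0.5451, 0.2826], [0.5866, 0.1967], [0.525, 0.1673], [0.4834, 0.2524]] [0.5351 0.2247 0.046 ] [0.0954 0.0683 0.0948]
long dir -64.09443480502831
bar [0.018  0.0695] ctr [0.5338 0.2246 0.056 ]
-63.28061534920245
cap [0.5333 0.2222 0.141 ] [0.0222 0.0194 0.0224]
dot [[0.53333198 0.22408753 0.141     ]]
-60.46877762427371
((0.75, 0.24999994039535522), (1.4142134189605713, 0.7071067094802856), 45.0)
```

View pics/o_scene.png

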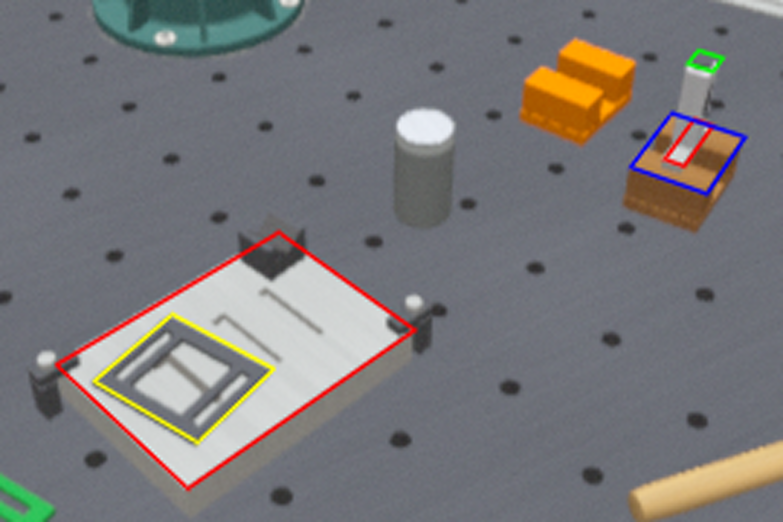

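View pics/o_top.png

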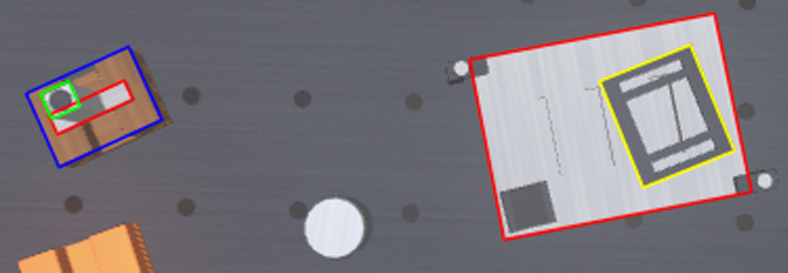

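The overlays agree to within about 2 mm in both views. Next I'll check IK for all waypoints and then slide the blank, holding its -y rail.

```bash
cat >> h.py <<'E'
D=np.radians
PC=np.array([.5317,-.2223]); PA=D(-167.6)      # plate centre, x-axis angle
BC=np.array([.5412,-.2711]); BA=D(-156.6)      # blank
GC=np.array([.5338,.2243]); GA=D(-63.6)        # gauge, bar axis angle
def pl(x,y): return PC+np.array([[np.cos(PA),-np.sin(PA)],[np.sin(PA),np.cos(PA)]])@[x,y]
def yd(a): return np.array([-np.sin(a),np.cos(a)])
def p3(xy,z): return [float(xy[0]),float(xy[1]),float(z)]
E
python3 - <<'E'
from h import *
from cell import robot
b0=BC-.036*yd(BA); b1=pl(-.025,0)-.036*yd(PA); b2=pl(-.025,-.042)-.036*yd(PA)
pts=[("b0",b0,BA+np.pi/2),("b1",b1,PA+np.pi/2),("b2",b2,PA+np.pi/2),("g",GC,GA),("s",pl(0,.05),PA+np.pi/2)]
for n,p,a in pts:
    for k in(0,np.pi):
        for z in(.055,.25):
            try:q=robot.solve_ik(p3(p,z),quat(a+k))
            except Exception as e:q=None
            print(n,k>0,z,p.round(4),None if q is None else np.round(q,2))
E
```

```text
b0 False 0.055 [ 0.5269 -0.2381] [-0.54  0.57  1.74 -0.    0.84  0.62]
b0 False 0.25 [ 0.5269 -0.2381] [-0.54  0.33  1.56 -0.    1.25  0.62]
b0 True 0.055 [ 0.5269 -0.2381] [-0.54  0.57  1.74 -0.    0.84 -2.52]
b0 True 0.25 [ 0.5269 -0.2381] [-0.54  0.33  1.56 -0.    1.25 -2.52]
b1 False 0.055 [ 0.5484 -0.1818] [-0.44  0.56  1.74 -0.    0.84  0.91]
b1 False 0.25 [ 0.5484 -0.1818] [-0.44  0.33  1.56 -0.    1.25  0.91]
b1 True 0.055 [ 0.5484 -0.1818] [-0.44  0.56  1.74 -0.    0.84 -2.23]
b1 True 0.25 [ 0.5484 -0.1818] [-0.44  0.33  1.56 -0.    1.25 -2.23]
b2 False 0.055 [ 0.5394 -0.1408] [-0.38  0.54  1.79 -0.    0.81  0.98]
b2 False 0.25 [ 0.5394 -0.1408] [-0.38  0.3   1.6  -0.    1.24  0.98]
b2 True 0.055 [ 0.5394 -0.1408] [-0.38  0.54  1.79 -0.    0.81 -2.17]
b2 True 0.25 [ 0.5394 -0.1408] [-0.38  0.3   1.6  -0.    1.24 -2.17]
g False 0.055 [0.5338 0.2243] [ 0.28  0.57  1.74 -0.    0.84  1.39]
g False 0.25 [0.5338 0.2243] [ 0.28  0.33  1.56 -0.    1.26  1.39]
g True 0.055 [0.5338 0.2243] [ 0.28  0.57  1.74 -0.    0.84 -1.75]
g True 0.25 [0.5338 0.2243] [ 0.28  0.33  1.56 -0.    1.26 -1.75]
s False 0.055 [ 0.5424 -0.2711] [-0.58  0.59  1.67 -0.    0.87  0.78]
s False 0.25 [ 0.5424 -0.2711] [-0.58  0.37  1.5  -0.    1.28  0.78]
s True 0.055 [ 0.5424 -0.2711] [-0.58  0.59  1.67 -0.    0.87 -2.36]
s True 0.25 [ 0.5424 -0.2711] [-0.58  0.37  1.5  -0.    1.28 -2.36]
```

```bash
python3 - <<'E'
from h import *
from cell import robot
b0=BC-.036*yd(BA); q=quat(BA+np.pi/2)
robot.reach(p3(b0,.15),q)
robot.servo_line(p3(b0,.056),max_speed=.08)
s=robot.read_state(); print(s["time"],s["ee_pos"],s["force"],s["grip_width"])
robot.gripper_close(40)
s=robot.read_state(); print(s["time"],s["ee_pos"],s["force"],s["grip_width"])
for n in("top","scene"): 
    im=robot.camera(n)["image"]; 
    cv2.imwrite(f"pics/g_{n}.png",cv2.resize(im[195:325,310:480] if n=="top" else im[165:345,150:400],None,fx=3.2,fy=3.2))
E
```

```text
3.3417 [ 0.52731548 -0.23829812  0.05652313] [ 0.07064031  0.01817755 -0.57334109] 0.08541464887469889
4.025 [ 0.5270057  -0.23816639  0.05625234] [-0.67099692 -0.41844609  4.29536909] 0.01140390190267395
```

View pics/g_scene.png

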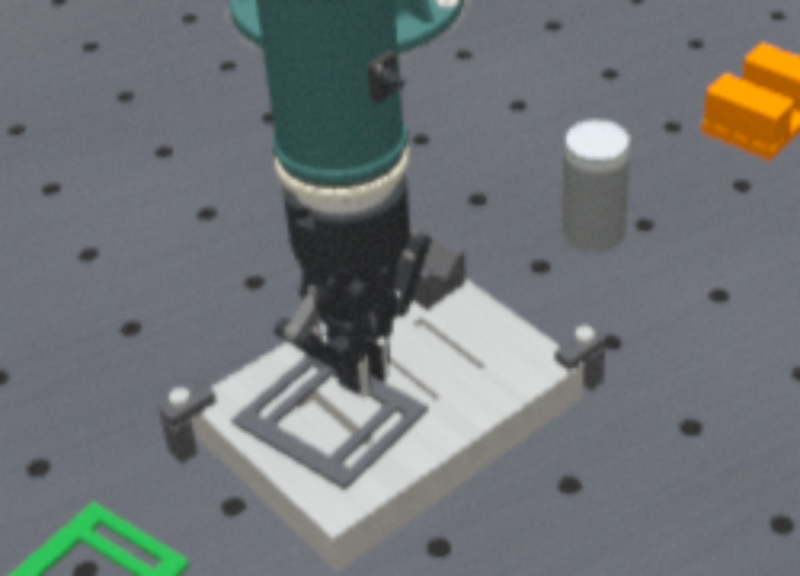

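The gripper stands on the -y rail. The width reads 11.4 mm against a 14 mm rail, so I'll slide a short way and look.

```bash
python3 - <<'E'
from h import *
from cell import robot
b1=pl(-.025,0)-.036*yd(PA); 
s=robot.read_state();p=s["ee_pos"][:2]
robot.servo_line(p3(p+(b1-p)*.3,.056),max_speed=.04)
s=robot.read_state(); print(s["time"],s["ee_pos"],s["force"],s["grip_width"])
for n in("top","scene"): 
    im=robot.camera(n)["image"]; 
    cv2.imwrite(f"pics/g2_{n}.png",cv2.resize(im[195:325,310:480] if n=="top" else im[165:345,150:400],None,fx=3.2,fy=3.2))
E
```

```text
4.725 [ 0.53408446 -0.22055808  0.05621483] [0.32447776 0.2067278  4.48699487] 0.011162936091221948
```

View pics/g2_scene.png

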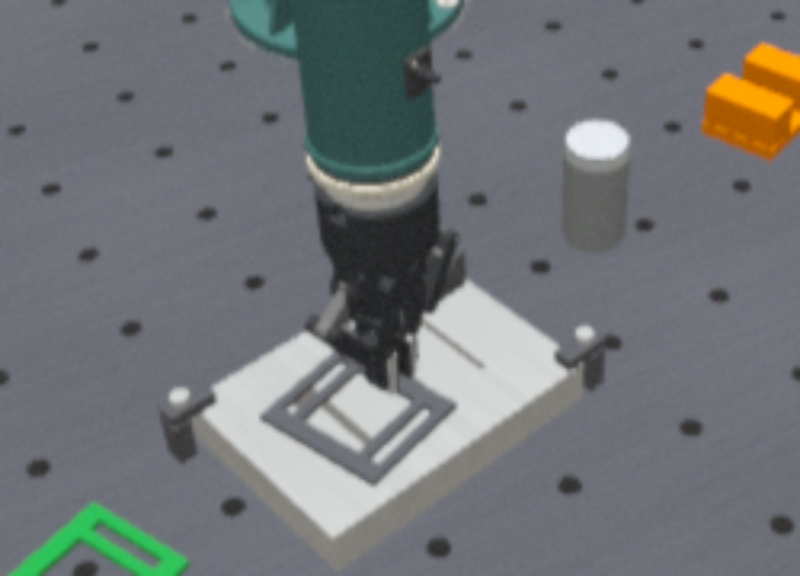

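View pics/g2_top.png

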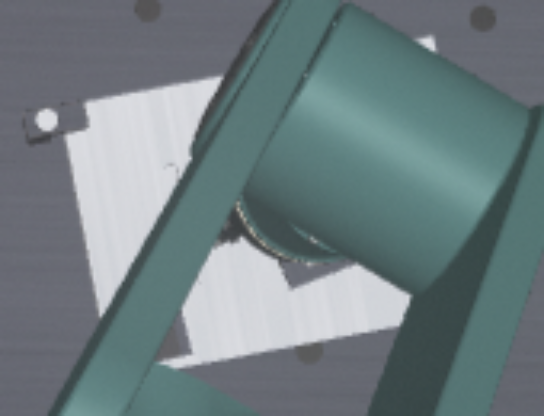

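The blank moves with the gripper and stays flat, so I'll carry on to the free area.

```bash
python3 - <<'E'
from h import *
from cell import robot
b1=pl(-.025,0)-.036*yd(PA);b2=pl(-.025,-.042)-.036*yd(PA); q=quat(PA+np.pi/2)
robot.servo_line(p3(b1,.056),q,max_speed=.05)
s=robot.read_state(); print(s["time"],s["ee_pos"],s["force"],s["grip_width"])
robot.servo_line(p3(b2,.056),max_speed=.05)
s=robot.read_state(); print(s["time"],s["ee_pos"],s["force"],s["grip_width"])
robot.release()
robot.servo_line(p3(b2,.20),max_speed=.2)
robot.reach(p3(GC,.22),quat(GA))
s=robot.read_state(); print(s["time"],s["ee_pos"],s["force"],s["grip_width"])
for n in("top","scene"): 
    im=robot.camera(n)["image"]; 
    cv2.imwrite(f"pics/g3_{n}.png",cv2.resize(im[195:325,310:480] if n=="top" else im[165:345,150:400],None,fx=3.2,fy=3.2,interpolation=cv2.INTER_CUBIC))
E
```

```text
5.8167 [ 0.54888034 -0.1814445   0.05620822] [-0.32392621 -1.59033297  5.52054691] 0.011697625947249558
6.8083 [ 0.53921316 -0.13961522  0.05619822] [ 1.35477671 -1.44184798  5.85530767] 0.011088317783498764
9.75 [0.5340037  0.22326697 0.21963121] [-0.37808746  0.0458617  -0.25334173] 0.08504359698102402
```

View pics/g3_top.png

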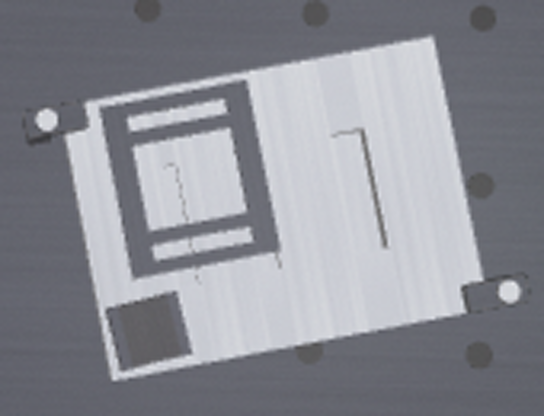

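View pics/g3_scene.png

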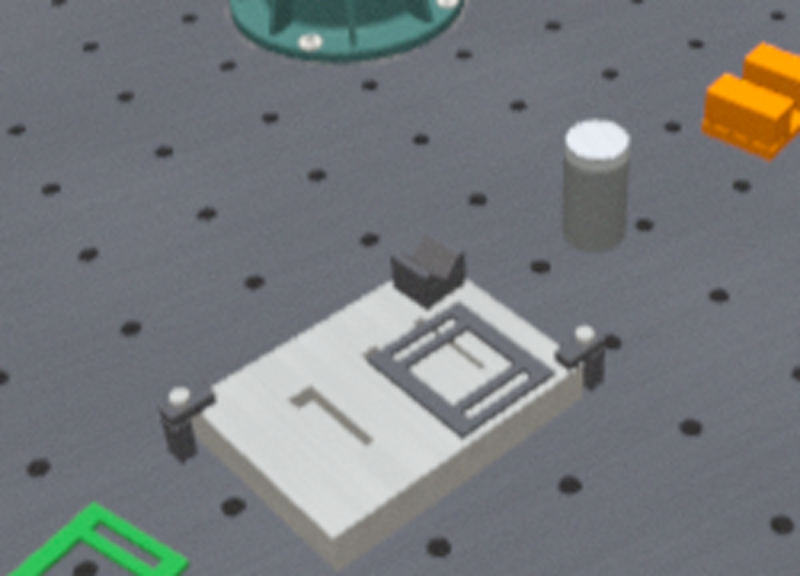

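The top view shows the blank flat, square to the plate and clear of the widest slot. The slot's end edge runs (335–362,132), with its dark wall at about (375,190). Now I'll check the slot centre and grasp the gauge.

```bash
python3 - <<'E'
from h import *
from cell import robot
c=robot.camera("top")
print(ray(c,[(310+v[0]/3.2,195+v[1]/3.2) for v in((335,134),(362,130),(386,247))],.034).round(4))
print("pred corners", [pl(x,y).round(4).tolist() for x,y in((-.035,.04),(-.035,.06),(.035,.06))], "mouth",pl(0,.05))
robot.servo_line(p3(GC,.114),max_speed=.08)
s=robot.read_state(); print(s["time"],s["ee_pos"],s["force"])
robot.gripper_close(60)
s=robot.read_state(); print(s["time"],s["ee_pos"],s["force"],s["moment"],s["grip_width"])
im=robot.camera("scene")["image"]; cv2.imwrite("pics/g4.png",cv2.resize(im[130:270,300:480],None,fx=4,fy=4,interpolation=cv2.INTER_CUBIC))
E
```

```text
[[ 0.5742 -0.2577  0.034 ]
 [ 0.577  -0.2733  0.034 ]
 [ 0.5099 -0.2881  0.034 ]]
pred corners [[0.5745, -0.2539], [0.5788, -0.2734], [0.5104, -0.2884]] mouth [ 0.54243677 -0.27113361]
11.375 [0.53422617 0.22442447 0.11453621] [0.16925179 0.28124481 0.43211873]
11.9583 [0.53382672 0.22429709 0.11414484] [-1.18421547 -0.50353642  2.62163124] [ 0.04238436  0.10328123 -0.00420271] 0.023372960031149526
```

View pics/g4.png

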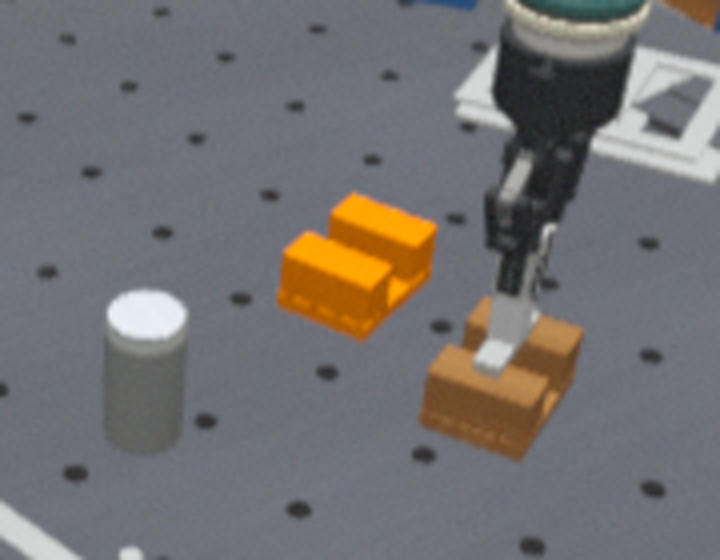

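Gripped, with the width at 23.4 mm against the 24 mm barrel. I'll lift and carry it over the slot.

```bash
python3 - <<'E'
from h import *
from cell import robot
robot.servo_line(p3(GC,.26),max_speed=.12)
m=pl(0,.05); q=quat(PA+np.pi/2)
robot.reach(p3(m,.26),q)
robot.servo_line(p3(m,.132),max_speed=.1)
robot.hold(.3)
s=robot.read_state(); print(s["time"],s["ee_pos"],s["force"],s["moment"],s["grip_width"])
c=robot.camera("scene"); im=c["image"]; x0,y0=180,190; cv2.imwrite("pics/g5.png",cv2.resize(im[y0:y0+150,x0:x0+200],None,fx=4,fy=4,interpolation=cv2.INTER_CUBIC))
tip=[*s["ee_pos"][:2],s["ee_pos"][2]-.068-.024]; bar=[*s["ee_pos"][:2],s["ee_pos"][2]-.068]
print(((proj(c,[tip,bar,p3(m,.034)])-[x0,y0])*4).round(1))
E
```

```text
16.9083 [ 0.5425667  -0.27121209  0.13231182] [-0.65929601 -0.2048573  -2.31775938] [-0.00591074  0.02881921  0.02393272] 0.023558515459726696
[[293.2 415.5]
 [289.1 384. ]
 [294.3 423.4]]
```

View pics/g5.png

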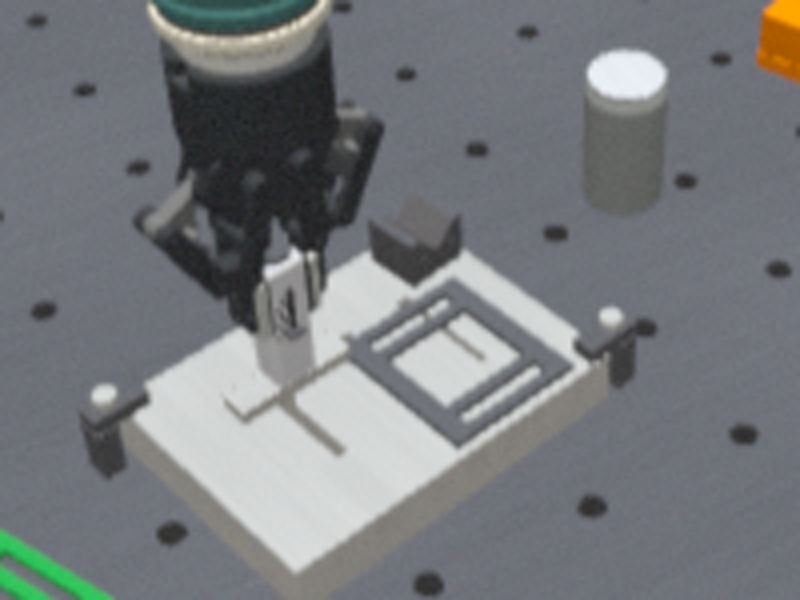

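The gauge hangs upright over the slot with the probe expected near (293,415), the slot's middle. Measured on the top view, the blank's edge is about 14 mm beyond the bar's end. I'll press down gently.

```bash
python3 - <<'E'
from h import *
from cell import robot
m=pl(0,.05)
robot.servo_line(p3(m,.106),max_speed=.03)
s=robot.read_state(); print(s["time"],s["ee_pos"],s["force"])
r=robot.servo_line(p3(m,.0985),max_speed=.008,until_force=7)
s=robot.read_state(); print(r,s["time"],s["ee_pos"],s["force"],s["moment"],s["grip_width"])
robot.hold(.3)
s=robot.read_state(); print(s["time"],s["ee_pos"],s["force"],s["moment"])
E
```

```text
17.975 [ 0.5423298  -0.27105021  0.10611142] [-0.99379609  0.17510177 -0.49795566]
True 18.5583 [ 0.54235788 -0.2711175   0.10215421] [-0.91479265 -0.07765152  5.10472325] [ 0.11084112  0.08918966 -0.01187146] 0.023243011524282743
18.8583 [ 0.54234567 -0.27112102  0.10216448] [-0.5833481  -0.30209537  4.50244885] [ 0.10752767  0.0417132  -0.03180188]
```

```bash
python3 - <<'E'
from h import *
from cell import robot
m=pl(0,.05)
r=robot.servo_line(p3(m,.0985),max_speed=.006,until_force=7)
s=robot.read_state(); print(r,s["time"],s["ee_pos"],s["force"],s["moment"],s["grip_width"])
robot.hold(.8)
s=robot.read_state(); print(s["time"],s["ee_pos"],s["force"],s["moment"])
c=robot.camera("scene"); im=c["image"]; x0,y0=180,190; cv2.imwrite("pics/g6.png",cv2.resize(im[y0:y0+150,x0:x0+200],None,fx=4,fy=4,interpolation=cv2.INTER_CUBIC))
E
```

```text
True 19.1167 [ 0.54236168 -0.27112942  0.10216301] [-0.13611178 -0.34603844  4.8160754 ] [0.1285942  0.10847709 0.01121841] 0.023370888232699217
19.9167 [ 0.54235159 -0.27113146  0.10215784] [ 0.73203492 -0.48204608  4.82077037] [ 0.02028129  0.07551585 -0.03545843]
```

View pics/g6.png

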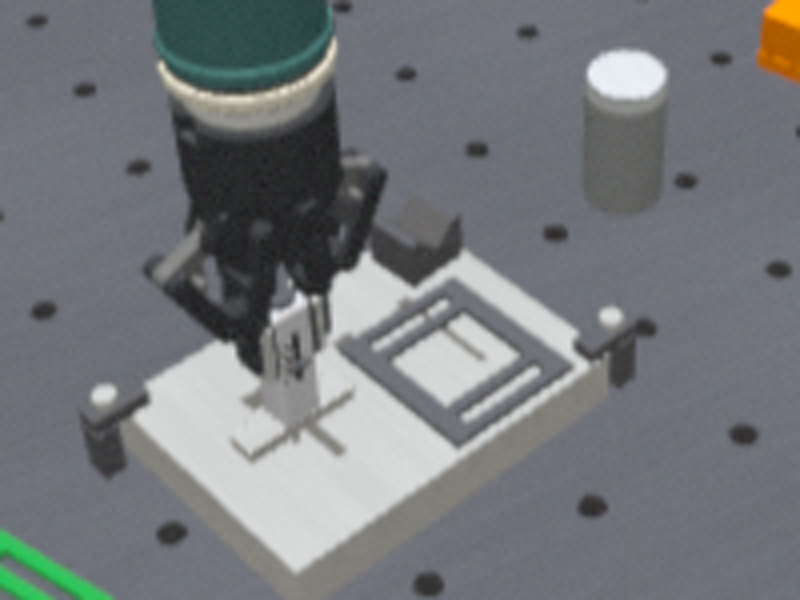

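The bar now lies across the slot, from (235,445) to (350,395), clear of the blank. The TCP height gives a base height of 34.0 mm. I'll press slightly more to be sure it's flat.

```bash
python3 - <<'E'
from h import *
from cell import robot
m=pl(0,.05)
r=robot.servo_line(p3(m,.0995),max_speed=.004,until_force=10)
s=robot.read_state(); print(r,s["time"],s["ee_pos"],s["force"],s["moment"],s["grip_width"])
robot.hold(.6)
s=robot.read_state(); print(s["time"],s["ee_pos"],s["force"],s["moment"])
E
```

```text
True 20.3083 [ 0.54239268 -0.27112721  0.10213262] [-1.03630864 -0.60152758  5.0221619 ] [ 0.05147249  0.09507124 -0.02089664] 0.023223375568053654
20.9083 [ 0.5423856  -0.27115301  0.10212566] [0.21426331 0.25782124 5.39808702] [0.03281625 0.12537815 0.03622716]
```

The contact is stiff: the force stop tripped within 0.04 mm, so the base is seated. Next I'll lift off and return the gauge to the rest.

```bash
python3 - <<'E'
from h import *
from cell import robot
m=pl(0,.05)
robot.servo_line(p3(m,.14),max_speed=.05)
robot.servo_line(p3(m,.26),max_speed=.15)
robot.reach(p3(GC,.26),quat(GA))
robot.servo_line(p3(GC,.135),max_speed=.1)
robot.hold(.3)
s=robot.read_state(); print(s["time"],s["ee_pos"],s["force"],s["grip_width"])
c=robot.camera("scene"); im=c["image"]; cv2.imwrite("pics/g7.png",cv2.resize(im[130:270,340:480],None,fx=4,fy=4,interpolation=cv2.INTER_CUBIC))
E
```

```text
26.275 [0.53396195 0.22436286 0.13533017] [ 0.1850236   0.36070002 -2.92768882] 0.023333298998993765
```

View pics/g7.png

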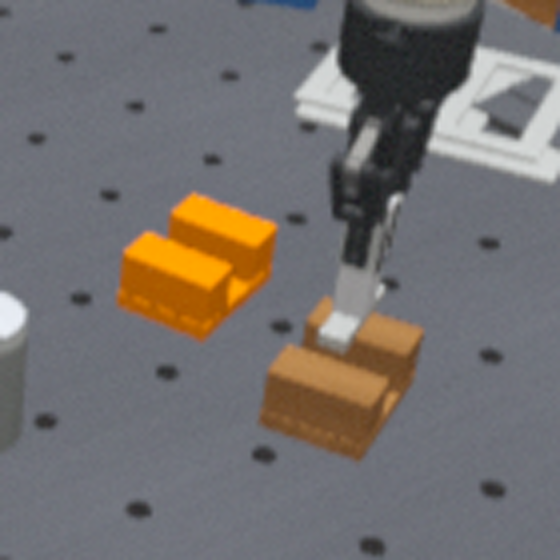

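The gauge is level above the brown rest, with its bar end at (340,330). I'll lower it to contact, release and check.

```bash
python3 - <<'E'
from h import *
from cell import robot
robot.servo_line(p3(GC,.117),max_speed=.04)
r=robot.servo_line(p3(GC,.112),max_speed=.006,until_force=4)
s=robot.read_state(); print(r,s["time"],s["ee_pos"],s["force"])
robot.release(); robot.hold(.2)
robot.servo_line(p3(GC,.25),max_speed=.1)
robot.reach([.40,-.25,.35],quat(PA+np.pi/2)) if robot.solve_ik([.40,-.25,.35],quat(PA+np.pi/2)) is not None else None
s=robot.read_state(); print(s["time"],s["ee_pos"],s["force"])
for n in("top","scene"):
    im=robot.camera(n)["image"]; cv2.imwrite(f"pics/f_{n}.png",im)
    cv2.imwrite(f"pics/fz_{n}.png",cv2.resize(im[215:290,105:195] if n=="top" else im[150:260,380:480],None,fx=5,fy=5,interpolation=cv2.INTER_CUBIC))
E
```

```text
True 27.4833 [0.53388635 0.22425671 0.11413564] [-0.65492795 -0.91789277  6.56703305]
31.65 [ 0.40037479 -0.24941398  0.34978614] [ 0.08832527  0.2091834  -0.00687725]
```

View pics/f_top.png

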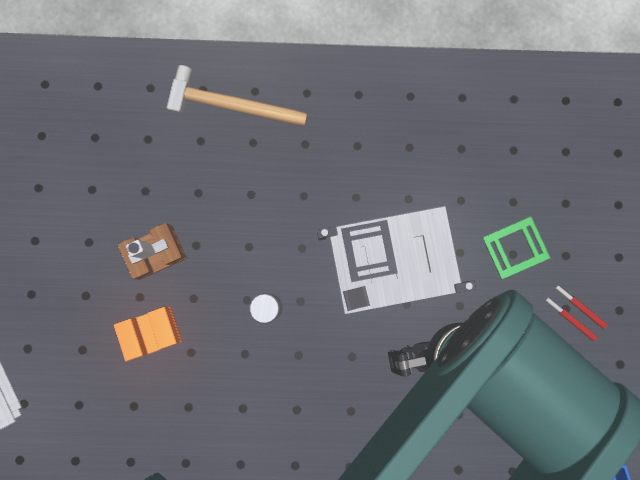

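View pics/fz_top.png

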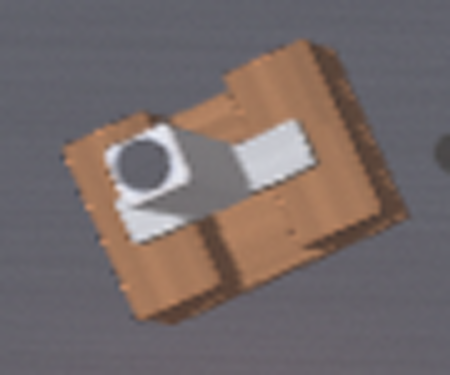

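View pics/fz_scene.png

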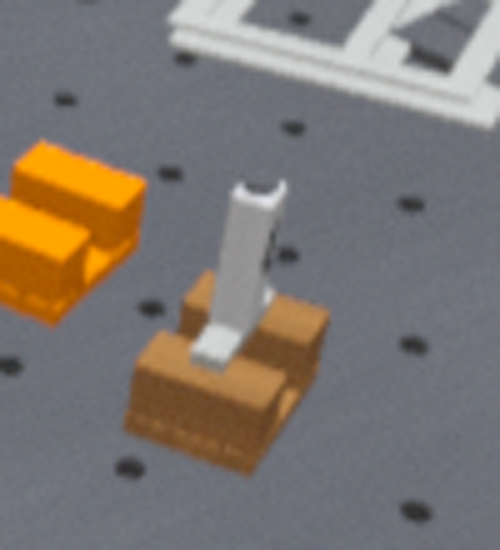

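View pics/f_scene.png

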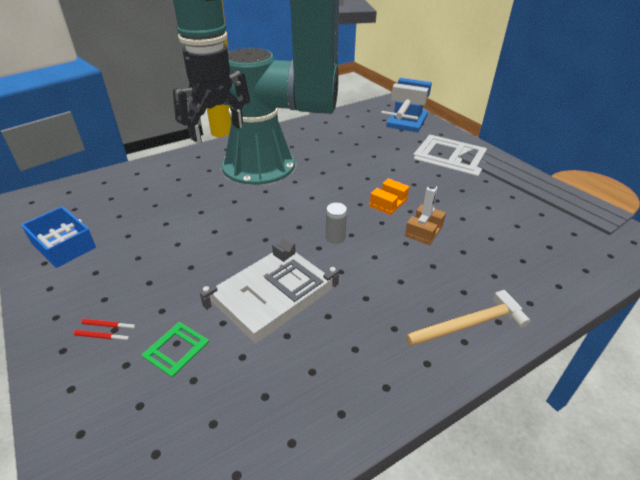

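Gauge, vee block and can look just as they did at the start: cap at about (134,247), vee at (356,298), can at (264,308). The blank is flat and the arm is clear, so I'll hand in.

```bash
python3 - <<'E'
from cell import robot
robot.hold(.3); print(robot.hand_in()); print(robot.read_state()["time"])
E
```

```text
the job is handed in; nothing more can be done
None
the job is handed in; nothing more can be done
```

I slid the blank off the widest slot, gauged the slot, stood the gauge back across its wooden rest, and handed the job in at about 32 s of the 72 s allowed. I got no verdict.

**Blank:** I held it by its -y rail and slid it without lifting to the plate's -y side. It ended lying flat and square to the plate, clear of the slot, the vee block and the clamp.

**Gauging:** The probe went into the middle of the slot, and I pressed the base down for over 2 s. The force-stop trips were set at 7 to 10 N, and the tool force read about 5 N while holding. The tool height put the base at 34.0 mm, level with the plate top, and the contact was stiff, so the base was seated.

**Final pictures:**
- The gauge stands upright and released on the brown rest, in its original place.
- The vee block and oil can are at the same pixel positions as at the start.
- The arm is clear of everything.

**What disagreed or was not checked:**
- I could not read the drag pointer in the images. That it still shows the depth rests only on the seated press, and on nothing having touched the probe afterwards.
- The gripper read about 11.4 mm on the 14 mm rail, but the blank followed it without slipping.
- The second and third force stops tripped almost at once. I took that as stiff contact, though the settled force rose by less than 1 N.

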